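Unscrew the jar lid at the breakfast counter

ROBOT

A 6-joint arm with a two-finger parallel gripper is mounted at the origin on the work surface. World frame = base frame: x ahead of the robot, y to its left, z up, the work surface at z = 0. Lengths are in m, angles in rad, forces in N, time in s.
With the tool pointing down it reaches from about 0.35 to 0.85 m from the base axis. Payload 8.1 kg.
Tool frame: the origin (TCP) lies at the very end of the fingers, on their centre line; the grasp point (between the pads) lies 19 mm behind it; x points along the fingers, y is the direction in which the jaws open and shut, and the axes are right-handed (so a half turn about x gives the same grasp; the last joint's range is limited). The gripper opens to 93 mm and grips with 3 to 60 N. Pads are 15 mm wide; open, the fingers measure 128 mm over their backs; the gripper's body (75 mm by 188 mm) begins 65 mm behind the grasp point.
Start: joints at [-0.085, 0.13, 1.488, -0, 1.523, -0.085], TCP at [0.6, 0, 0.196] pointing down, gripper open.
Joint ranges: [-2.96, 2.96], [-0.89, 2.26], [0.02, 2.5], [-1.34, 4.48], [0, 2.73], [-2.66, 2.66]. Speed limits (rad/s): [2.39, 2.39, 2.79, 3.14, 3.14, 3.14].

INTERFACE

Orientations are given as a rotation vector (axis times angle).
In Python, from plant import * gives the robot as it stands. The module is installed in compiled form; this text tells all that it offers.
- The arm moves only by the tool apply_moves, never from a script. Its argument "series" is a list of rows, each an object with "jaw": the gripper's target within -1 to 1 (shut at 1, half-way at 0, fully open at -1); "linear": the shift along the tool's x, y, z normalised to -1 to 1, where 1 is 0.6 m, a list of three; "roll": the turn about the tool's x normalised to -1 to 1, where 1 is 30 degrees. A call has 1 to 20 rows; each row is the pose to reach, as a shift and turn from the pose measured when the call began, along the tool's axes at that moment; what a row does not reach only later rows make up. A row lasts 1/8 s, in which the tool goes at most 62.5 mm and 10.7 degrees, less where a joint would pass 70% of its speed; a pose out of reach is approached as far as the arm can. A call with a number of a shift or a turn outside -1 to 1 is refused whole. A call with a gripper value outside its range is refused whole. The fingers move at their own pace and stop on an object; "force" is the grip in N (left out, the last holds). Time passes only in rows, so rows that repeat a pose let the fingers close. It gives the time, the measured TCP pose, the force and the opening at its end, in the units of the state.
- read_state(): the state, without advancing time (a new reading comes with each control period).
- read_camera(name): name is "scene" or "side" or "wrist"; returns a dict with "pixels" (420x560x3 uint8, blue, green, red), "intrinsics" (3x3 intrinsics, pixels), "rvec" (rotation vector, rad) and "tvec" (3), from world to camera coordinates, as OpenCV has them; the wrist camera has in their place "tool_from_camera" (4x4, takes a point from camera to tool coordinates, whose origin is the TCP and whose axes are the tool frame's). Camera axes: x right, y down, z forward; pixel columns grow to the right and rows downward; lengths in m; the calibration is good to about 2 mm. A picture is of the moment at which its call begins: read the wrist's pose just before it. There is no depth.
- close_job(): hands the job in, once; it reports no verdict.
The state is a dict: "t": time; "q": joint angles; "dq": joint speeds; "joint_torque": joint torques, N m; "tool_pos": TCP position; "orientation": TCP orientation; "force": force on the tool from outside, world axes, zero at the start; "wrist_torque": the same for the moment, N m; "opening": finger opening in m.
Only numpy, scipy, OpenCV 4.12 (cv2) and the standard library are available. Lean on these libraries where they do the work, as an engineer would, in place of code of your own. Each camera call takes 0.05 s, during which the arm holds its last target. There are 200 camera calls.

TASK

Open the white jar that stands in the steel cradle: unscrew its steel lid anticlockwise, regripping as often as needed, until it comes off the thread, then lift it straight off. Set the lid down mouth-down and flat in the middle of the saucer, without dropping it, and leave the tumbler, the mug and the honey jar where they stand.

Things in the scene. Friction and masses are not known exactly. Their poses are not given: they have to be found in the camera images.
- jar: white ceramic jar, 84 mm across, held fast in a square dark-steel cradle (plate 120 x 120 x 8 mm, four posts to 58 mm height) screwed to the counter: it neither turns nor slides. Origin: centre of the cradle's underside on the counter; z up the jar's axis. Shoulder ends at 86 mm height; above it a straight neck 43 mm across (55 mm over the thread) to the rim at 120 mm.
- jar_mouth (a point): centre of the jar's rim, under the lid. The neck has a coarse right-hand two-start thread: the lid, turned anticlockwise seen from above, climbs 17 mm per full turn, comes free 3.4 to 3.75 rad from its start (then 9 to 10 mm higher) and can be lifted straight off over the next 2 rad. Until then the thread holds it down. It turns easily and stays where it is when let go.
- lid_center (a point): centre (half-way up, on the axis) of the steel screw lid: an upright round cap closed on top, 64 mm in diameter, 27 mm tall, about 90 g, 24 small facets round its side; grip it across its diameter from above. z: its axis, up. It starts screwed down with its centre about 111 mm above the counter; to clear the neck it must rise some 35 mm above that.
- saucer_top (a point): centre of the flat top of the saucer's floor, 6 mm above the counter. White ceramic saucer, loose, 160 mm across, 300 g; the flat floor is about 90 mm across and the sloping rim rises to 16 mm. With the lid standing on it the lid's centre is 13.5 mm above this point.
- tumbler_mid (a point): centre of a clear glass tumbler, 66 mm across and 95 mm tall, standing between jar and saucer; to be left alone.
- mug_mid (a point): centre of a black mug, 80 mm across and 90 mm tall, with a handle; to be left alone.
- honey_mid (a point): centre of a small amber glass honey jar with a brass cap, 64 mm across and 85 mm tall, loose; to be left alone.
Not all that is in view belongs to the job. What is meant by the part that bears lid_center is not pink, and is the smaller of those in its own colour. Of the things that look like the part that bears saucer_top, take the one that is farthest to the robot's left at the start.

How it is judged:
By the outcome, as a careful person would: the job done as asked, in the order asked, and still so for the second after the job is handed in, with the robot touching nothing.
It also fails if it takes over 72 s, if anything falls off the work surface, if the arm or the gripper's body presses on something with over 40 N, if the wrist force passes 120 N, or if a joint passes its speed limit or range.

## Working session

There is one attempt and no reset: what is moved stays moved. The work goes in short steps, Python scripts to look and compute and a tool call to move; the robot and the scene stay as the last step left them, time stands still between calls to the robot, and variables do not carry over. Pictures are saved under pics/ and viewed, about 8 in all and at most 12, crops included, and the job is handed in when it is done.

Besides the shell and the picture viewer there is one more tool, called after "Call:" as name([rows], argument=value, ...), one row to a line, values as JSON. apply_moves: Moves the arm, as the interface text tells. Its arguments: {"type":"object","properties":{"series":{"type":"array"},"force":{"type":"number"}},"required":["series"]}

```bash
mkdir -p pics
cat > h.py <<'E'
import numpy as np, cv2
from plant import *
R=lambda v: cv2.Rodrigues(np.array(v,float))[0]
def cam(name):
    s=read_state(); c=read_camera(name); K=np.array(c["intrinsics"])
    if name=="wrist":
        T=np.eye(4); T[:3,:3]=R(s["orientation"]); T[:3,3]=s["tool_pos"]
        M=T@np.array(c["tool_from_camera"]); Rw,o=M[:3,:3],M[:3,3]
    else:
        Rc=R(c["rvec"]); Rw=Rc.T; o=-Rc.T@np.array(c["tvec"]).ravel()
    return c["pixels"],K,Rw,o
def ray(K,Rw,u,v):
    d=Rw@np.linalg.inv(K)@np.array([u,v,1.]); return d/np.linalg.norm(d)
def onz(K,Rw,o,u,v,z):
    d=ray(K,Rw,u,v); return o+d*(z-o[2])/d[2]
def proj(K,Rw,o,p):
    q=K@Rw.T@(np.array(p)-o); return q[:2]/q[2]
def tri(a,b):
    A=np.zeros((3,3));y=np.zeros(3)
    for o,d in (a,b):
        P=np.eye(3)-np.outer(d,d);A+=P;y+=P@o
    return np.linalg.solve(A,y)
E
python3 - <<'E'
from h import *
s=read_state();print({k:np.round(v,3).tolist() for k,v in s.items()})
for n in("scene","side","wrist"):
    p,K,Rw,o=cam(n);cv2.imwrite(f"pics/{n}0.png",p);np.savez(f"{n}0.npz",p=p,K=K,Rw=Rw,o=o);print(n,o.round(3),Rw.round(2).tolist(),K[0,0])
E
```

```text
{'t': 0.0, 'q': [-0.085, 0.131, 1.489, -0.0, 1.523, -0.085], 'dq': [-0.001, 0.002, -0.001, -0.001, -0.001, -0.002], 'joint_torque': [-0.002, -55.985, -49.176, 0.077, 0.036, -0.0], 'tool_pos': [0.599, 0.0, 0.195], 'orientation': [1.208, 1.211, -1.21], 'force': [-0.077, -0.444, -0.253], 'wrist_torque': [-0.046, -0.021, -0.001], 'opening': 0.093}
scene [1.361 0.56  0.895] [[-0.6, 0.52, -0.61], [0.8, 0.38, -0.46], [-0.01, -0.76, -0.65]] 457.24953606588224
side [0.2   0.669 0.712] [[-0.85, -0.34, 0.4], [-0.53, 0.52, -0.67], [0.02, -0.78, -0.62]] 390.67051748127653
wrist [0.601 0.081 0.384] [[1.0, -0.0, -0.0], [-0.0, -0.96, -0.29], [-0.0, 0.29, -0.96]] 343.44450886557144
```

View pics/scene0.png

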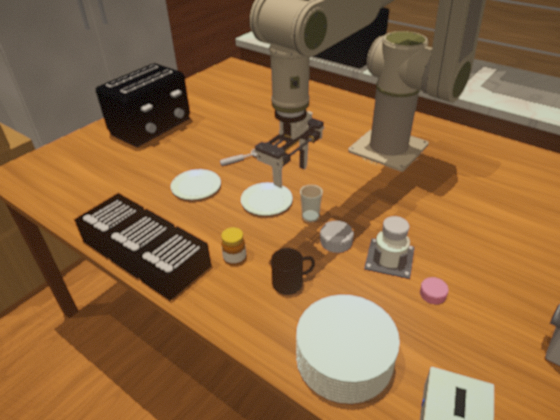

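View pics/side0.png

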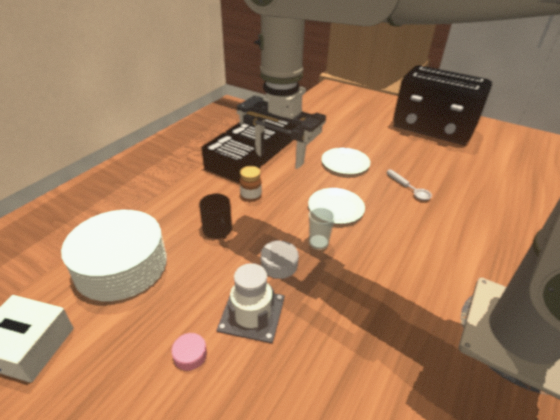

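Both views show these lid candidates:
- Steel lid on the jar: scene (395,227), side (251,278).
- Larger steel disc lying on the counter: scene (337,235), side (280,260).
- Pink lid: scene (434,290), side (190,351).

The saucers are at scene (267,199) / side (337,206) and scene (196,184) / side (346,161). The plate stack at scene (347,345) is not a saucer. By the description I choose the lid on the jar. Next I check which saucer has the larger y, and view a close crop of the lid.

Run:
```python
from h import *
S={n:np.load(f"{n}0.npz") for n in("scene","side")}
g=lambda n:(S[n]["K"],S[n]["Rw"],S[n]["o"])
for nm,a,b in [("lidtop",(396,223),(251,273)),("disc",(337,231),(280,256)),("pink",(434,288),(190,347)),("saucA",(267,199),(337,206)),("saucB",(196,184),(346,161)),("tumblertop",(312,190),(321,213)),("honeytop",(233,236),(251,172)),("mugtop",(288,257),(216,202))]:
    K,Rw,o=g("scene");K2,R2,o2=g("side")
    print(nm,tri((o,ray(K,Rw,*a)),(o2,ray(K2,R2,*b))).round(3))
c1=cv2.resize(S["scene"]["p"][170:310,220:460],None,fx=3,fy=3)[:,:720]
c2=cv2.resize(S["side"]["p"][180:380,160:380],None,fx=2,fy=2)
cv2.imwrite("pics/crop1.png",c1)
```

```text
lidtop [0.504 0.258 0.127]
disc [0.526 0.106 0.031]
pink [0.551 0.4   0.021]
saucA [ 0.503 -0.165  0.007]
saucB [ 0.579 -0.4    0.009]
tumblertop [ 0.484 -0.011  0.1  ]
honeytop [ 0.745 -0.084  0.079]
mugtop [0.732 0.087 0.09 ]
```

View pics/crop1.png

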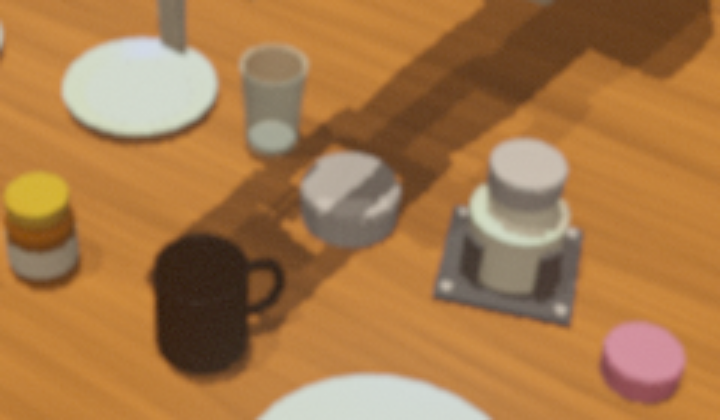

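View pics/wrist0.png

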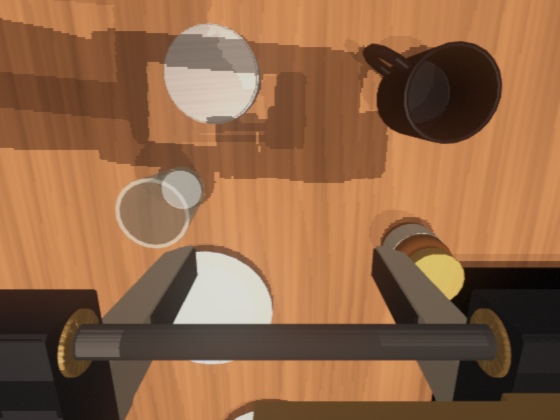

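The first triangulation puts saucer A at y = -0.165 and saucer B at y = -0.40, so A, scene (267,199), is the left-most one. In the crop, the lid on the jar at (528,175) is clearly smaller than the loose steel disc at (350,195), so it is my lid. Next I move the wrist camera over it.

Call:
apply_moves([
  {"jaw":-1,"linear":[-0.05,-0.08,-0.14],"roll":0},
  {"jaw":-1,"linear":[-0.05,-0.16,-0.28],"roll":0},
  {"jaw":-1,"linear":[-0.05,-0.16,-0.28],"roll":0},
  {"jaw":-1,"linear":[-0.05,-0.16,-0.28],"roll":0},
  {"jaw":-1,"linear":[-0.05,-0.16,-0.28],"roll":0},
  {"jaw":-1,"linear":[-0.05,-0.16,-0.28],"roll":0},
])

```text
t: 0.9
tool_pos: [0.5041, 0.1669, 0.2251]
orientation: [1.209, 1.21, -1.212]
force: [-0.6, 0.0, -0.1]
opening: 0.0926
```

Run:
```python
from h import *
p,K,Rw,o=cam("wrist");cv2.imwrite("pics/w1.png",p);np.savez("w1.npz",p=p,K=K,Rw=Rw,o=o)
s=read_state();print(s["tool_pos"],s["q"])
print(proj(K,Rw,o,[.504,.258,.1245]))
```

```text
[0.50411572 0.16671736 0.22504284] [ 2.22787922e-01 -6.53811884e-02  1.63583848e+00  3.21782376e-05
  1.57316834e+00  2.24527949e-01]
[282.93904995  89.22269538]
```

View pics/w1.png

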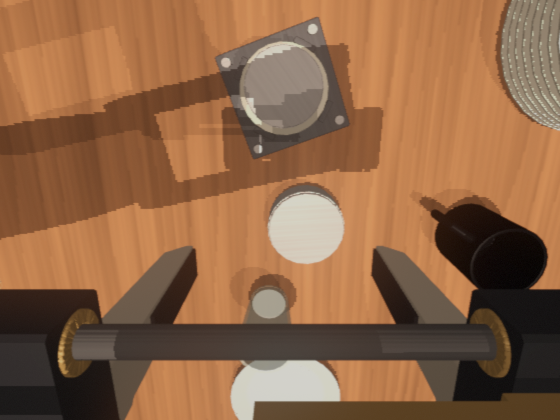

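The wrist view shows the lid at about (283,88) inside the light ring of the shoulder, the cradle corners around it, and the loose disc at (306,227). I take a second place for triangulation.

Call:
apply_moves([
  {"jaw":-1,"linear":[0,0.05,-0.08],"roll":0},
  {"jaw":-1,"linear":[0,0.05,-0.08],"roll":0},
  {"jaw":-1,"linear":[0,0.05,-0.08],"roll":0},
  {"jaw":-1,"linear":[0,0.05,-0.08],"roll":0},
])

```text
t: 1.45
tool_pos: [0.5344, 0.2136, 0.2254]
orientation: [1.21, 1.208, -1.213]
force: [0.2, -0.7, 0.3]
opening: 0.0927
```

Run:
```python
from h import *
p,K,Rw,o=cam("wrist");np.savez("w2.npz",p=p,K=K,Rw=Rw,o=o)
out=[]
for n in("w1","w2"):
    d=np.load(n+".npz");p,K,Rw,o=[d[k] for k in("p","K","Rw","o")]
    c=proj(K,Rw,o,[.504,.258,.1245]).astype(int);x0,y0=max(c[0]-70,0),max(c[1]-70,0)
    crop=p[y0:y0+140,x0:x0+140]
    out.append(cv2.resize(crop,(390,390),interpolation=cv2.INTER_NEAREST))
    g=cv2.medianBlur(cv2.cvtColor(crop,cv2.COLOR_BGR2GRAY),3)
    for p2 in(15,20,25):
        C=cv2.HoughCircles(g,cv2.HOUGH_GRADIENT,1,5,param1=80,param2=p2,minRadius=30,maxRadius=55)
        if C is not None: print(n,p2,(C[0][:5]+[x0,y0,0]).round(1).tolist())
    print(n,"crop",x0,y0,crop.shape, "exp r",K[0,0]*.032/(o[2]-.1245))
cv2.imwrite("pics/lid.png",np.hstack(out))
```

```text
w1 15 [[283.5, 88.5, 45.0], [279.5, 85.5, 43.3], [274.5, 82.5, 48.9], [282.5, 81.5, 40.1], [285.5, 95.5, 54.4]]
w1 20 [[283.5, 88.5, 45.0], [279.5, 85.5, 43.3], [274.5, 82.5, 48.9], [282.5, 81.5, 40.1], [285.5, 95.5, 54.4]]
w1 25 [[283.5, 88.5, 45.0], [279.5, 85.5, 43.3], [282.5, 81.5, 40.1], [285.5, 95.5, 54.4], [286.5, 84.5, 41.1]]
w1 crop 212 19 (140, 140, 3) exp r 37.96434389154998
w2 15 [[250.5, 138.5, 44.1], [244.5, 144.5, 41.2], [255.5, 143.5, 45.6], [257.5, 138.5, 37.7], [240.5, 138.5, 54.4]]
w2 20 [[250.5, 138.5, 44.1], [244.5, 144.5, 41.2], [255.5, 143.5, 45.6], [257.5, 138.5, 37.7], [250.5, 132.5, 37.9]]
w2 25 [[250.5, 138.5, 44.1], [244.5, 144.5, 41.2], [255.5, 143.5, 45.6], [257.5, 138.5, 37.7], [250.5, 132.5, 37.9]]
w2 crop 176 78 (140, 140, 3) exp r 37.92194584298355
```

View pics/lid.png

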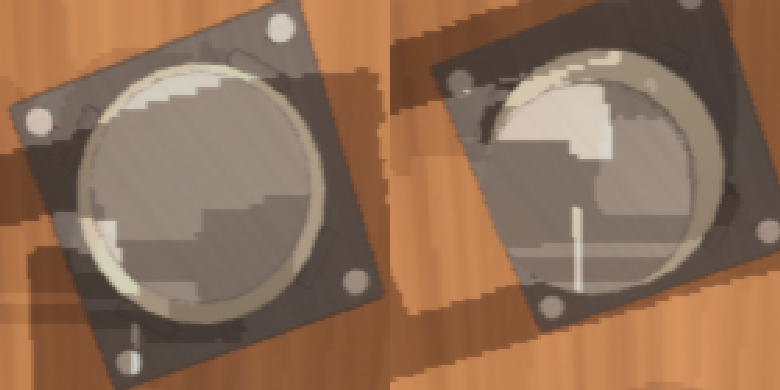

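Run:
```python
from h import *
A=[]
for n,uv in(("w1",(284.1,86.8)),("w2",(246.7,145.1))):
    d=np.load(n+".npz");K,Rw,o=d["K"],d["Rw"],d["o"]
    A.append((o,ray(K,Rw,*uv)));print(onz(K,Rw,o,*uv,.1245))
print(tri(*A))
s=read_state();print(s["tool_pos"],s["q"])
# saucer from scene + side: white mask ellipse
for n,c in(("scene",(267,199)),("side",(337,206))):
    d=np.load(n+"0.npz");p=d["p"];h=cv2.cvtColor(p,cv2.COLOR_BGR2HSV)
    m=((h[...,1]<60)&(h[...,2]>150)).astype(np.uint8)
    k,l,st,ce=cv2.connectedComponentsWithStats(m);i=l[c[1],c[0]];print(n,i,st[i],ce[i],h[c[1],c[0]])
    q=cv2.convexHull(cv2.findContours((l==i).astype(np.uint8),0,1)[0][0]);e=cv2.fitEllipse(q);print(e)
    print(onz(d["K"],d["Rw"],d["o"],*e[0],.016))
```

```text
[0.5049299  0.25982572 0.1245    ]
[0.50399811 0.26058058 0.1245    ]
[0.5044355  0.2601845  0.12397193]
[0.53437118 0.21373629 0.22556628] [2.91404765e-01 5.48373036e-02 1.51509554e+00 4.08055980e-06
 1.57274623e+00 2.94305847e-01]
scene 21 [ 241  182   51   33 1301] [265.99308224 198.63259032] [ 50  14 218]
((266.1791076660156, 198.48446655273438), (32.474647521972656, 51.16485595703125), 87.58499145507812)
[ 0.5117966  -0.15994939  0.016     ]
side 49 [ 308  188   57   36 1579] [336.17479417 205.38252058] [ 45   8 250]
((336.14202880859375, 205.4091796875), (35.1214714050293, 56.98047637939453), 98.11766052246094)
[ 0.50220152 -0.15868649  0.016     ]
```

The lid axis is at (0.5045, 0.260) with its top at 0.124, as the text says. Centre over it and pre-rotate clockwise so that one grip covers most of the turn.

Call:
apply_moves([
  {"jaw":-1,"linear":[0,-0.05,-0.0775],"roll":0.35},
  {"jaw":-1,"linear":[0,-0.05,-0.0775],"roll":0.7},
  {"jaw":-1,"linear":[0,-0.05,-0.0775],"roll":1},
  {"jaw":-1,"linear":[0,-0.05,-0.0775],"roll":1},
  {"jaw":-1,"linear":[0,-0.05,-0.0775],"roll":1},
])

```text
t: 2.12
tool_pos: [0.5046, 0.2599, 0.226]
orientation: [1.583, 0.914, -1.584]
force: [0.0, 0.7, 0.2]
opening: 0.0931
```

Call:
apply_moves([
  {"jaw":-1,"linear":[0,0,0],"roll":0.35},
  {"jaw":-1,"linear":[0,0,0],"roll":0.7},
  {"jaw":-1,"linear":[0,0,0],"roll":1},
  {"jaw":-1,"linear":[0,0,0],"roll":1},
])

```text
t: 2.62
tool_pos: [0.5047, 0.2597, 0.2261]
orientation: [1.925, 0.519, -1.926]
force: [0.0, 0.9, 0.1]
opening: 0.0928
```

Call:
apply_moves([
  {"jaw":-1,"linear":[0,0,0],"roll":0.35},
  {"jaw":-1,"linear":[0,0,0],"roll":0.7},
  {"jaw":-1,"linear":[0,0,0],"roll":1},
  {"jaw":-1,"linear":[0,0,0],"roll":1},
])

```text
t: 3.12
tool_pos: [0.5047, 0.2595, 0.2261]
orientation: [2.217, 0.009, -2.218]
force: [-0.3, -0.1, 0.7]
opening: 0.0928
```

Call:
apply_moves([
  {"jaw":-1,"linear":[0,0,0],"roll":0.35},
  {"jaw":-1,"linear":[0,0,0],"roll":0.7},
  {"jaw":-1,"linear":[0,0,0],"roll":1},
  {"jaw":-1,"linear":[0,0,0],"roll":1},
])

```text
t: 3.62
tool_pos: [0.5048, 0.2595, 0.2261]
orientation: [-1.935, 0.504, 1.936]
force: [-0.5, 0.5, 0.3]
opening: 0.093
```

Run:
```python
from h import *
s=read_state();M=R(s["orientation"]);print(s["t"],s["tool_pos"].round(4) if hasattr(s["tool_pos"],"round") else s["tool_pos"],np.round(s["q"],3));print(M.round(3))
print("to lid, tool axes /0.6:",M.T@(np.array([.5045,.260,.103])-s["tool_pos"])/.6)
```

```text
3.625 [0.5048 0.2595 0.2261] [0.384 0.032 1.537 0.    1.572 2.464]
[[-0.    -0.488 -0.873]
 [-0.    -0.873  0.488]
 [-1.     0.     0.   ]]
to lid, tool axes /0.6: [ 0.20519367 -0.00060733  0.00078466]
```

Call:
apply_moves([
  {"jaw":-1,"linear":[0.07,0,0.001],"roll":0},
  {"jaw":-1,"linear":[0.14,0,0.001],"roll":0},
  {"jaw":-1,"linear":[0.18,0,0.001],"roll":0},
  {"jaw":-1,"linear":[0.205,0,0.001],"roll":0},
  {"jaw":-1,"linear":[0.205,0,0.001],"roll":0},
  {"jaw":-1,"linear":[0.205,0,0.001],"roll":0},
])

```text
t: 4.38
tool_pos: [0.5051, 0.2601, 0.1046]
orientation: [-1.938, 0.501, 1.935]
force: [-0.5, -0.7, 0.8]
opening: 0.0929
```

Call:
apply_moves([
  {"jaw":1,"linear":[0,0,0],"roll":0},
  {"jaw":1,"linear":[0,0,0],"roll":0},
  {"jaw":1,"linear":[0,0,0],"roll":0},
  {"jaw":1,"linear":[0,0,0],"roll":0},
  {"jaw":1,"linear":[0,0,0],"roll":0},
  {"jaw":1,"linear":[0,0,0],"roll":0},
], force=20)

```text
t: 5.12
tool_pos: [0.505, 0.2601, 0.1045]
orientation: [-1.937, 0.501, 1.935]
force: [0.7, -0.8, 0.2]
opening: 0.0378
```

The opening of 37.8 mm is less than the 64 mm lid, so something is off. I look before going on.

Run:
```python
from h import *
print(read_state()["opening"])
w=cam("wrist")[0];p,K,Rw,o=cam("side");u=proj(K,Rw,o,[.505,.26,.12]).astype(int);print(u, read_state()["opening"])
c=cv2.resize(p[max(u[1]-70,0):u[1]+70,max(0,u[0]-60):u[0]+60],(360,420))
cv2.imwrite("pics/chk.png",np.hstack([cv2.resize(w,(440,330)).copy() if 0 else cv2.copyMakeBorder(cv2.resize(w,(440,330)),0,90,0,0,0),c]))
```

```text
0.037797110979568734
[249 276] 0.029841837223066485
```

View pics/chk.png

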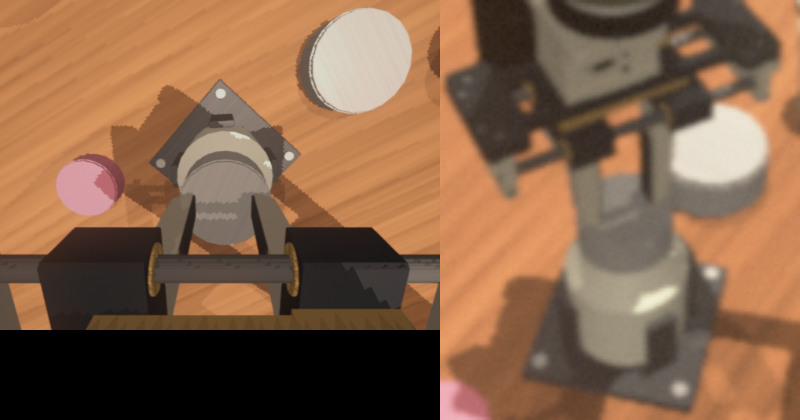

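Run:
```python
from h import *
s=read_state();M=R(s["orientation"]);t=np.array(s["tool_pos"]);print(s["opening"],t)
out=[]
for n in("side","scene"):
    p,K,Rw,o=cam(n);u=proj(K,Rw,o,[.505,.26,.12]).astype(int);a,b=u[0]-33,u[1]-50
    c=cv2.resize(p[b:b+100,a:a+66],None,fx=6,fy=6,interpolation=cv2.INTER_CUBIC)
    for y in(-.015,.015):
        for x,col in((0,(0,0,255)),(-.019,(0,255,0))):
            q=(proj(K,Rw,o,t+M@[x,y,0])-[a,b])*6;cv2.circle(c,tuple(int(v) for v in q),4,col,-1)
    out.append(c)
cv2.imwrite("pics/chk2.png",np.hstack(out))
p,K,Rw,o=cam("wrist")
for y in(-.015,.015): print(proj(K,Rw,o,t+M@[0,y,0])*.786,proj(K,Rw,o,t+M@[-.019,y,0])*.786)
print(proj(K,Rw,o,[.5045,.26,.1245])*.786)
```

```text
0.029841837223066485 [0.50511443 0.26011805 0.10453874]
[204.07078411 192.95769133] [202.22717889 203.9004864 ]
[243.71724446 192.91791068] [245.75012619 203.85580946]
[224.53798179 205.09894667]
```

View pics/chk2.png

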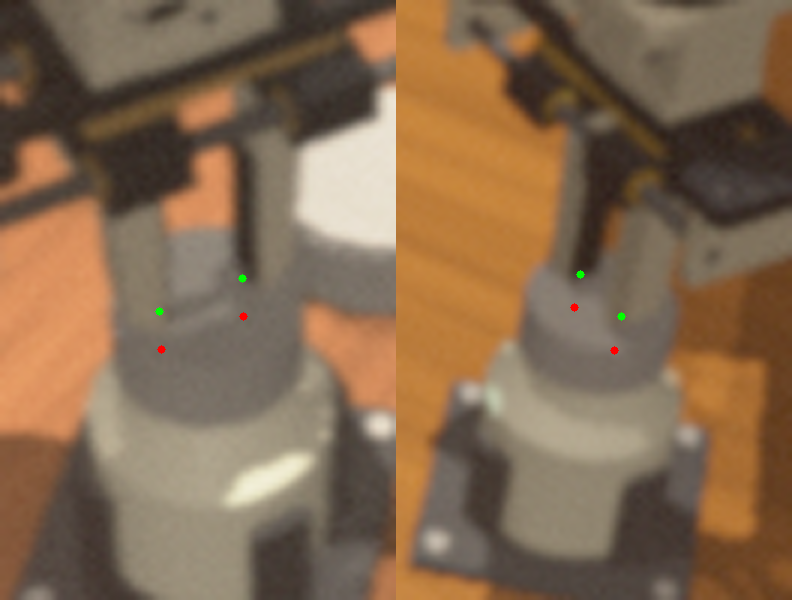

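The side and scene crops show the fingertips ending on the green marks, about 20 mm above the reported TCP (the red marks). The jaws closed just over the lid top without touching it, so the real tips are about 20 mm shorter than reported. I correct by going 21 mm lower: open, descend, close.

Call:
apply_moves([
  {"jaw":-1,"linear":[0,0,0],"roll":0},
  {"jaw":-1,"linear":[0,0,0],"roll":0},
  {"jaw":-1,"linear":[0,0,0],"roll":0},
  {"jaw":-1,"linear":[0,0,0],"roll":0},
  {"jaw":-1,"linear":[0,0,0],"roll":0},
  {"jaw":-1,"linear":[0,0,0],"roll":0},
  {"jaw":-1,"linear":[0,0,0],"roll":0},
  {"jaw":-1,"linear":[0,0,0],"roll":0},
])

```text
t: 6.38
tool_pos: [0.5051, 0.2601, 0.1046]
orientation: [-1.938, 0.501, 1.935]
force: [-0.4, 0.0, 0.1]
opening: 0.0912
```

Call:
apply_moves([
  {"jaw":-1,"linear":[0.012,0,0],"roll":0},
  {"jaw":-1,"linear":[0.024,0,0],"roll":0},
  {"jaw":-1,"linear":[0.036,0,0],"roll":0},
  {"jaw":-1,"linear":[0.036,0,0],"roll":0},
  {"jaw":1,"linear":[0.036,0,0],"roll":0},
  {"jaw":1,"linear":[0.036,0,0],"roll":0},
  {"jaw":1,"linear":[0.036,0,0],"roll":0},
  {"jaw":1,"linear":[0.036,0,0],"roll":0},
  {"jaw":1,"linear":[0.036,0,0],"roll":0},
  {"jaw":1,"linear":[0.036,0,0],"roll":0},
], force=20)

```text
t: 7.62
tool_pos: [0.5053, 0.2602, 0.0832]
orientation: [-1.938, 0.501, 1.934]
force: [-0.5, -0.7, 1.3]
opening: 0.0638
```

Gripped at 63.8 mm. Now I turn anticlockwise, following the climb of 1.42 mm per 30°.

Call:
apply_moves([
  {"jaw":1,"linear":[-0.0006,0,0],"roll":-0.25},
  {"jaw":1,"linear":[-0.0012,0,0],"roll":-0.5},
  {"jaw":1,"linear":[-0.0018,0,0],"roll":-0.75},
  {"jaw":1,"linear":[-0.0024,0,0],"roll":-1},
  {"jaw":1,"linear":[-0.0024,0,0],"roll":-1},
], force=25)

```text
t: 8.25
tool_pos: [0.5054, 0.2602, 0.0847]
orientation: [2.217, 0.018, -2.212]
force: [0.0, 0.8, 0.4]
opening: 0.0634
```

```bash
python3 -c "
from plant import *
s=read_state();print(s['q'],s['force'],s['wrist_torque'],s['opening'])"
```

```text
[ 3.85206661e-01  1.23415502e-01  1.70343204e+00 -5.31277103e-05
  1.31233459e+00  1.94081292e+00] [0.04893124 0.80603413 0.41506372] [ 0.00291844 -0.02484876  0.02538758] 0.06339522979364233
```

Call:
apply_moves([
  {"jaw":1,"linear":[-0.0006,0,0],"roll":-0.25},
  {"jaw":1,"linear":[-0.0012,0,0],"roll":-0.5},
  {"jaw":1,"linear":[-0.0018,0,0],"roll":-0.75},
  {"jaw":1,"linear":[-0.0024,0,0],"roll":-1},
  {"jaw":1,"linear":[-0.0024,0,0],"roll":-1},
])

```text
t: 8.88
tool_pos: [0.5055, 0.2602, 0.0861]
orientation: [1.922, 0.527, -1.917]
force: [0.9, -0.7, 0.3]
opening: 0.0642
```

Call:
apply_moves([
  {"jaw":1,"linear":[-0.0006,0,0],"roll":-0.25},
  {"jaw":1,"linear":[-0.0012,0,0],"roll":-0.5},
  {"jaw":1,"linear":[-0.0018,0,0],"roll":-0.75},
  {"jaw":1,"linear":[-0.0024,0,0],"roll":-1},
  {"jaw":1,"linear":[-0.0024,0,0],"roll":-1},
])

```text
t: 9.5
tool_pos: [0.5055, 0.2602, 0.0875]
orientation: [1.581, 0.918, -1.576]
force: [-1.0, -0.0, 0.3]
opening: 0.0636
```

Call:
apply_moves([
  {"jaw":1,"linear":[-0.0006,0,0],"roll":-0.25},
  {"jaw":1,"linear":[-0.0012,0,0],"roll":-0.5},
  {"jaw":1,"linear":[-0.0018,0,0],"roll":-0.75},
  {"jaw":1,"linear":[-0.0024,0,0],"roll":-1},
  {"jaw":1,"linear":[-0.0024,0,0],"roll":-1},
])

```text
t: 10.12
tool_pos: [0.505, 0.2603, 0.0888]
orientation: [1.209, 1.21, -1.207]
force: [-3.7, 0.8, 2.4]
opening: 0.0638
```

Run:
```python
from h import *
s=read_state();print(s['t'],s['q'],s['force'],s['wrist_torque'],s['opening'])
out=[]
for n in("side","scene"):
    p,K,Rw,o=cam(n);u=proj(K,Rw,o,[.505,.26,.12]).astype(int);a,b=u[0]-33,u[1]-40
    out.append(cv2.resize(p[b:b+80,a:a+66],None,fx=6,fy=6,interpolation=cv2.INTER_CUBIC))
cv2.imwrite("pics/turn.png",np.hstack(out))
```

```text
10.125 [3.85559799e-01 1.19160899e-01 1.70011241e+00 2.95075729e-04
 1.32061442e+00 3.83942044e-01] [-3.66816997  0.75716074  2.40997932] [0.13113539 0.67593767 0.0890575 ] 0.06378787756788414
```

View pics/turn.png

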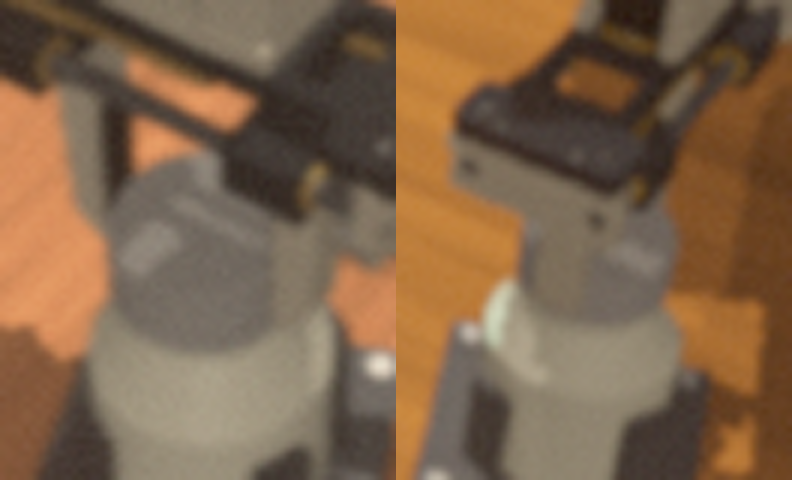

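The lid's lower edge sits about 2 px higher in the side crop (now at (200,350)), which matches the roughly 5.6 mm climb expected for 120°. I continue with the other 120°.

Call:
apply_moves([
  {"jaw":1,"linear":[-0.0006,0,0],"roll":-0.25},
  {"jaw":1,"linear":[-0.0012,0,0],"roll":-0.5},
  {"jaw":1,"linear":[-0.0018,0,0],"roll":-0.75},
  {"jaw":1,"linear":[-0.0024,0,0],"roll":-1},
  {"jaw":1,"linear":[-0.0024,0,0],"roll":-1},
])

```text
t: 10.85
tool_pos: [0.5045, 0.2604, 0.0902]
orientation: [0.818, 1.412, -0.816]
force: [-4.9, -0.1, 4.3]
opening: 0.0636
```

Call:
apply_moves([
  {"jaw":1,"linear":[-0.0006,0,0],"roll":-0.25},
  {"jaw":1,"linear":[-0.0012,0,0],"roll":-0.5},
  {"jaw":1,"linear":[-0.0018,0,0],"roll":-0.75},
  {"jaw":1,"linear":[-0.0024,0,0],"roll":-1},
  {"jaw":1,"linear":[-0.0024,0,0],"roll":-1},
])

```text
t: 11.48
tool_pos: [0.5042, 0.2601, 0.0916]
orientation: [0.416, 1.531, -0.415]
force: [-5.0, 0.2, 3.0]
opening: 0.0635
```

Call:
apply_moves([
  {"jaw":1,"linear":[-0.0006,0,0],"roll":-0.25},
  {"jaw":1,"linear":[-0.0012,0,0],"roll":-0.5},
  {"jaw":1,"linear":[-0.0018,0,0],"roll":-0.75},
  {"jaw":1,"linear":[-0.0024,0,0],"roll":-1},
  {"jaw":1,"linear":[-0.0024,0,0],"roll":-1},
])

```text
t: 12.1
tool_pos: [0.504, 0.26, 0.093]
orientation: [0.009, 1.571, -0.009]
force: [-5.0, -0.1, 4.0]
opening: 0.0639
```

Run:
```python
from h import *
s=read_state();print(s['t'],np.round(s['q'],3),s['force'],s['wrist_torque'],s['opening'])
```

```text
12.1 [ 0.386  0.115  1.697  0.     1.33  -1.174] [-5.0239717  -0.05811789  3.97491998] [0.04642597 0.8895312  0.08134148] 0.0639257507316592
```

Call:
apply_moves([
  {"jaw":1,"linear":[-0.0006,0,0],"roll":-0.25},
  {"jaw":1,"linear":[-0.0012,0,0],"roll":-0.5},
  {"jaw":1,"linear":[-0.0018,0,0],"roll":-0.75},
  {"jaw":1,"linear":[-0.002,0,0],"roll":-1},
  {"jaw":1,"linear":[-0.002,0,0],"roll":-1},
])

```text
t: 12.72
tool_pos: [0.5041, 0.2598, 0.0944]
orientation: [-0.398, 1.534, 0.398]
force: [-5.3, -0.5, 5.6]
opening: 0.0636
```

Call:
apply_moves([
  {"jaw":1,"linear":[0,0,0],"roll":-0.2},
  {"jaw":1,"linear":[0,0,0],"roll":-0.4},
  {"jaw":1,"linear":[0,0,0],"roll":-0.4},
  {"jaw":1,"linear":[-0.005,0,0],"roll":-0.4},
  {"jaw":1,"linear":[-0.01,0,0],"roll":-0.4},
  {"jaw":1,"linear":[-0.01,0,0],"roll":-0.4},
])

```text
t: 13.48
tool_pos: [0.5048, 0.2599, 0.1008]
orientation: [-0.56, 1.496, 0.56]
force: [0.0, -0.4, -0.7]
opening: 0.0639
```

The force is down to about the lid's weight (-0.7 N), so it is free. I lift it straight up.

Call:
apply_moves([
  {"jaw":1,"linear":[-0.03,0,0],"roll":0},
  {"jaw":1,"linear":[-0.06,0,0],"roll":0},
  {"jaw":1,"linear":[-0.09,0,0],"roll":0},
  {"jaw":1,"linear":[-0.12,0,0],"roll":0},
  {"jaw":1,"linear":[-0.15,0,0],"roll":0},
  {"jaw":1,"linear":[-0.16,0,0],"roll":0},
  {"jaw":1,"linear":[-0.16,0,0],"roll":0},
])

```text
t: 14.35
tool_pos: [0.5049, 0.2599, 0.1972]
orientation: [-0.56, 1.496, 0.559]
force: [-0.1, 0.3, -1.0]
opening: 0.0638
```

Run:
```python
from h import *
s=read_state();print(s['t'],np.round(s['q'],3),s['force'],s['tool_pos'])
M=R(s["orientation"]);print(M.round(3));print("yaw",np.degrees(np.arctan2(M[1,1],M[0,1])))
w=cam("wrist")[0];p,K,Rw,o=cam("side");u=proj(K,Rw,o,[.505,.26,.16]).astype(int)
b=max(u[1]-70,0);c=cv2.resize(p[b:b+140,u[0]-60:u[0]+60],(360,420))
cv2.imwrite("pics/lift.png",np.hstack([cv2.copyMakeBorder(cv2.resize(w,(440,330)),0,90,0,0,0),c]))
```

```text
14.35 [ 0.385  0.042  1.58  -0.     1.518 -1.901] [-0.10223117  0.31857397 -0.99546456] [0.50492427 0.25993036 0.1971795 ]
[[ 0.002 -0.656  0.755]
 [ 0.     0.755  0.656]
 [-1.    -0.001  0.002]]
yaw 131.00540000942496
```

View pics/lift.png

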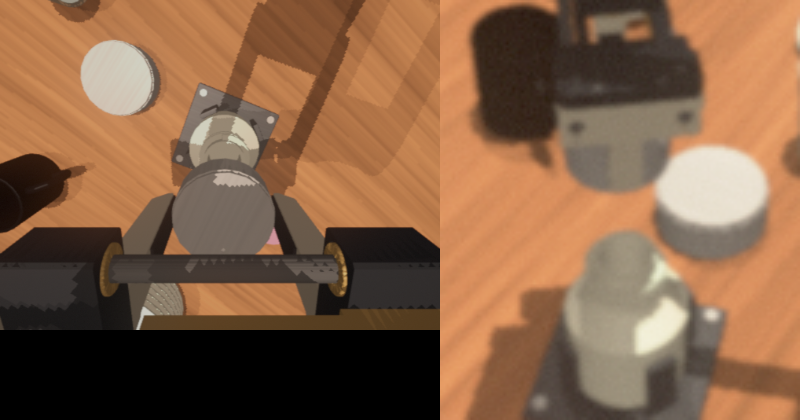

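The lid is in the jaws, at side crop (617,165), and the bare neck shows below it at (630,260). I rotate back and carry it high towards the saucer.

Call:
apply_moves([
  {"jaw":1,"linear":[0,0,0],"roll":0.3},
  {"jaw":1,"linear":[0,0,0],"roll":0.6},
  {"jaw":1,"linear":[0,0,0],"roll":0.9},
  {"jaw":1,"linear":[0,0,0],"roll":1},
  {"jaw":1,"linear":[0,0,0],"roll":1},
])

```text
t: 15.08
tool_pos: [0.5037, 0.2595, 0.1948]
orientation: [-0.152, 1.567, 0.15]
force: [-0.4, 0.7, -1.9]
opening: 0.0638
```

Call:
apply_moves([
  {"jaw":1,"linear":[0,0,0],"roll":0.3},
  {"jaw":1,"linear":[0,0,0],"roll":0.6},
  {"jaw":1,"linear":[0,0,0],"roll":0.9},
  {"jaw":1,"linear":[0,0,0],"roll":1},
  {"jaw":1,"linear":[0,0,0],"roll":1},
])

```text
t: 15.7
tool_pos: [0.5035, 0.2593, 0.1943]
orientation: [0.257, 1.558, -0.26]
force: [-0.6, -0.5, -1.0]
opening: 0.0637
```

Call:
apply_moves([
  {"jaw":1,"linear":[0,0,0],"roll":0.3},
  {"jaw":1,"linear":[0,0,0],"roll":0.6},
  {"jaw":1,"linear":[0,0,0],"roll":0.9},
  {"jaw":1,"linear":[0,0,0],"roll":1},
  {"jaw":1,"linear":[0,0,0],"roll":1},
])

```text
t: 16.32
tool_pos: [0.5034, 0.2593, 0.194]
orientation: [0.662, 1.469, -0.667]
force: [0.6, 0.2, -1.2]
opening: 0.0632
```

Call:
apply_moves([
  {"jaw":1,"linear":[0,0,0],"roll":0.3},
  {"jaw":1,"linear":[0,0,0],"roll":0.6},
  {"jaw":1,"linear":[0,0,0],"roll":0.9},
  {"jaw":1,"linear":[0,0,0],"roll":1},
  {"jaw":1,"linear":[0,0,0],"roll":1},
])

```text
t: 16.95
tool_pos: [0.5033, 0.2593, 0.1939]
orientation: [1.059, 1.298, -1.064]
force: [-0.4, -0.9, -0.1]
opening: 0.0632
```

Run:
```python
from h import *
s=read_state();M=R(s["orientation"]);t=s["tool_pos"];print(s['t'],t,np.round(s['q'],3),M.round(3),s["opening"])
for tg in([.505,-.23,t[2]],[.505,-.26,t[2]],[.507,-.16,t[2]]): print(tg,(M.T@(np.array(tg)-t)/.6).round(4))
```

```text
16.95 [0.50329073 0.25925282 0.19386518] [ 0.385  0.044  1.584 -0.     1.517  0.186] [[-0.003  0.98   0.198]
 [-0.002  0.198 -0.98 ]
 [-1.    -0.003  0.001]] 0.06322625150949637
[0.505, -0.23, np.float64(0.1938651818195289)] [ 0.0014 -0.1586  0.7999]
[0.505, -0.26, np.float64(0.1938651818195289)] [ 0.0015 -0.1685  0.8489]
[0.507, -0.16, np.float64(0.1938651818195289)] [ 0.0012 -0.1322  0.6862]
```

Call:
apply_moves([
  {"jaw":1,"linear":[0,-0.015,0.07],"roll":0.1},
  {"jaw":1,"linear":[0,-0.03,0.15],"roll":0.2},
  {"jaw":1,"linear":[0,-0.046,0.23],"roll":0.35},
  {"jaw":1,"linear":[0,-0.062,0.31],"roll":0.38},
  {"jaw":1,"linear":[0,-0.078,0.39],"roll":0.38},
  {"jaw":1,"linear":[0,-0.094,0.47],"roll":0.38},
  {"jaw":1,"linear":[0,-0.11,0.55],"roll":0.38},
  {"jaw":1,"linear":[0,-0.126,0.63],"roll":0.38},
  {"jaw":1,"linear":[0,-0.14,0.7],"roll":0.38},
  {"jaw":1,"linear":[0,-0.15,0.76],"roll":0.38},
  {"jaw":1,"linear":[0,-0.1586,0.8],"roll":0.38},
  {"jaw":1,"linear":[0,-0.1586,0.8],"roll":0.38},
  {"jaw":1,"linear":[0,-0.1586,0.8],"roll":0.38},
])

```text
t: 18.58
tool_pos: [0.5049, -0.2295, 0.1945]
orientation: [1.206, 1.212, -1.211]
force: [0.3, -0.2, -0.6]
opening: 0.0637
```

```bash
cat > sauc.py <<'E'
from h import *
import sys
n=sys.argv[1]
p,K,Rw,o=cam("wrist");np.savez(n+".npz",p=p,K=K,Rw=Rw,o=o)
s=read_state();print(s["t"],s["tool_pos"],s["opening"],s["force"])
h=cv2.cvtColor(p,cv2.COLOR_BGR2HSV);m=((h[...,1]<60)&(h[...,2]>140)).astype(np.uint8)
k,l,st,ce=cv2.connectedComponentsWithStats(m)
for i in range(1,k):
    if st[i,4]>1500:
        q=cv2.convexHull(cv2.findContours((l==i).astype(np.uint8),0,1)[0][0]);e=cv2.fitEllipse(q)
        print(st[i],np.round(e[0],1),np.round(e[1],1),onz(K,Rw,o,*e[0],.016).round(4))
print("pred",proj(K,Rw,o,[.507,-.16,.016]))
E
python3 sauc.py s1
```

```text
18.625 [ 0.50501697 -0.22921738  0.19461479] 0.06385877302443968 [ 0.13941022 -0.64813675 -0.96409866]
[  209    34   152   159 15216] [283.6 113. ] [150.2 158.1] [ 0.5046 -0.159   0.016 ]
pred [285.90183809 114.0285658 ]
```

Call:
apply_moves([
  {"jaw":1,"linear":[0,0,0.03],"roll":0},
  {"jaw":1,"linear":[0,0,0.06],"roll":0},
  {"jaw":1,"linear":[0,0,0.06],"roll":0},
  {"jaw":1,"linear":[0,0,0.06],"roll":0},
])

```text
t: 19.12
tool_pos: [0.505, -0.2654, 0.1945]
orientation: [1.206, 1.212, -1.211]
force: [0.3, -0.9, -1.9]
opening: 0.0636
```

```bash
python3 sauc.py s2
python3 - <<'E'
import numpy as np,cv2
cv2.imwrite("pics/s12.png",np.hstack([cv2.resize(np.load(f"{n}.npz")["p"],(400,300)) for n in("s1","s2")]))
E
```

```text
19.175 [ 0.50504313 -0.26511948  0.19452809] 0.06353715434878317 [ 1.1996574  -0.56517697 -1.30009795]
[  206     0   157   160 18518] [284.8  74.4] [156.6 167. ] [ 0.5059 -0.1575  0.016 ]
[ 334  226   80   73 2118] [377.8 258.7] [46.4 99.1] [ 0.615  -0.3593  0.016 ]
[  98  235   79   48 1530] [136.1 260.4] [42.3 83.6] [ 0.3314 -0.3622  0.016 ]
pred [285.90818796  77.0345161 ]
```

View pics/s12.png

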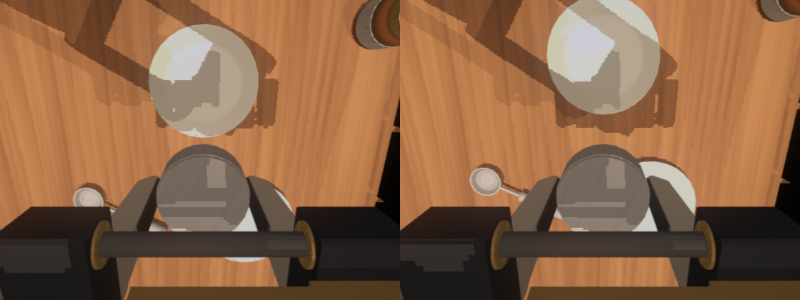

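Both wrist views put the saucer at about (0.506, -0.159), at (204,80) in the left half, and it is clear. The lid is level and centred in the jaws. I check the lid's offset in the jaws numerically and move over the saucer.

Run:
```python
from h import *
d=np.load("s1.npz");K,Rw,o=d["K"],d["Rw"],d["o"]
t=np.array([.505,-.2293,.1945])
print("expected lid top px /1.4",proj(K,Rw,o,t+[0,0,.0413])/1.4, [ (proj(K,Rw,o,t+[0,y,.0413])/1.4).round(1) for y in(-.032,.032)], [ (proj(K,Rw,o,t+[x,0,.0413])/1.4).round(1) for x in(-.032,.032)])
```

```text
expected lid top px /1.4 [201.57261971 198.92360329] [array([201.6, 239.4]), array([201.5, 153.6])] [array([153.9, 198.8]), array([249.3, 199. ])]
```

Call:
apply_moves([
  {"jaw":1,"linear":[0.0,0.0017,-0.06],"roll":0},
  {"jaw":1,"linear":[0.0,0.0017,-0.12],"roll":0},
  {"jaw":1,"linear":[0.0,0.0017,-0.17],"roll":0},
  {"jaw":1,"linear":[0.0,0.0017,-0.177],"roll":0},
  {"jaw":1,"linear":[0.04,0.0017,-0.177],"roll":0},
  {"jaw":1,"linear":[0.09,0.0017,-0.177],"roll":0},
  {"jaw":1,"linear":[0.14,0.0017,-0.177],"roll":0},
  {"jaw":1,"linear":[0.19,0.0017,-0.177],"roll":0},
  {"jaw":1,"linear":[0.23,0.0017,-0.177],"roll":0},
  {"jaw":1,"linear":[0.26,0.0017,-0.177],"roll":0},
  {"jaw":1,"linear":[0.28,0.0017,-0.177],"roll":0},
  {"jaw":1,"linear":[0.28,0.0017,-0.177],"roll":0},
  {"jaw":1,"linear":[0.28,0.0017,-0.177],"roll":0},
])

```text
t: 20.8
tool_pos: [0.506, -0.1594, 0.0274]
orientation: [1.206, 1.211, -1.21]
force: [0.2, -0.1, -0.9]
opening: 0.0639
```

Run:
```python
from h import *
s=read_state();M=R(s["orientation"]);print(s["tool_pos"],s["force"],s["wrist_torque"],s["opening"],M.round(4).tolist())
```

```text
[ 0.50604204 -0.15942265  0.02737146] [ 0.20498    -0.0639892  -0.87480959] [-0.03213249  0.02209999  0.05704303] 0.06385570076068418 [[-0.0022, 1.0, 0.0017], [-0.0015, 0.0017, -1.0], [-1.0, -0.0022, 0.0015]]
```

Call:
apply_moves([
  {"jaw":1,"linear":[0.015,0,0],"roll":0},
  {"jaw":1,"linear":[0.03,0,0],"roll":0},
  {"jaw":1,"linear":[0.04,0,0],"roll":0},
  {"jaw":1,"linear":[0.048,0,0],"roll":0},
  {"jaw":1,"linear":[0.053,0,0],"roll":0},
  {"jaw":1,"linear":[0.053,0,0],"roll":0},
  {"jaw":1,"linear":[0.053,0,0],"roll":0},
])

```text
t: 21.68
tool_pos: [0.5062, -0.1595, -0.0042]
orientation: [1.206, 1.21, -1.21]
force: [-0.3, 0.5, -1.1]
opening: 0.0638
```

Call:
apply_moves([
  {"jaw":1,"linear":[0.0025,0,0],"roll":0},
  {"jaw":1,"linear":[0.005,0,0],"roll":0},
  {"jaw":1,"linear":[0.005,0,0],"roll":0},
  {"jaw":1,"linear":[0.005,0,0],"roll":0},
])

```text
t: 22.18
tool_pos: [0.5062, -0.1596, -0.0072]
orientation: [1.206, 1.21, -1.21]
force: [0.7, -0.1, -1.3]
opening: 0.0636
```

Call:
apply_moves([
  {"jaw":1,"linear":[0.001,0,0],"roll":0},
  {"jaw":1,"linear":[0.002,0,0],"roll":0},
  {"jaw":1,"linear":[0.002,0,0],"roll":0},
  {"jaw":1,"linear":[0.002,0,0],"roll":0},
])

```text
t: 22.68
tool_pos: [0.5062, -0.1596, -0.0083]
orientation: [1.206, 1.21, -1.21]
force: [-0.8, -0.1, -0.6]
opening: 0.0635
```

Call:
apply_moves([
  {"jaw":1,"linear":[0.001,0,0],"roll":0},
  {"jaw":1,"linear":[0.0015,0,0],"roll":0},
  {"jaw":1,"linear":[0.0015,0,0],"roll":0},
  {"jaw":1,"linear":[0.0015,0,0],"roll":0},
])

```text
t: 23.18
tool_pos: [0.5063, -0.1596, -0.0086]
orientation: [1.206, 1.21, -1.21]
force: [-3.2, 1.8, 5.9]
opening: 0.064
```

Contact is where I predicted (reported z = -0.0086, about 6 N). I release with a small opening to stay clear of the saucer's rim.

Call:
apply_moves([
  {"jaw":-0.38,"linear":[-0.0005,0,0],"roll":0},
  {"jaw":-0.42,"linear":[-0.0005,0,0],"roll":0},
  {"jaw":-0.5,"linear":[-0.0005,0,0],"roll":0},
  {"jaw":-0.58,"linear":[-0.0005,0,0],"roll":0},
  {"jaw":-0.58,"linear":[-0.0005,0,0],"roll":0},
  {"jaw":-0.58,"linear":[-0.0005,0,0],"roll":0},
])

```text
t: 23.92
tool_pos: [0.5063, -0.1596, -0.0083]
orientation: [1.206, 1.21, -1.21]
force: [-0.1, 0.2, -0.3]
opening: 0.0734
```

Call:
apply_moves([
  {"jaw":-0.58,"linear":[-0.01,0,0],"roll":0},
  {"jaw":-0.58,"linear":[-0.025,0,0],"roll":0},
  {"jaw":-0.58,"linear":[-0.05,0,0],"roll":0},
  {"jaw":-0.58,"linear":[-0.09,0,0],"roll":0},
  {"jaw":-0.58,"linear":[-0.14,0,0],"roll":0},
  {"jaw":-0.58,"linear":[-0.2,0,0],"roll":0},
  {"jaw":-0.58,"linear":[-0.27,0,0],"roll":0},
  {"jaw":-0.58,"linear":[-0.34,0,0],"roll":0},
  {"jaw":-0.58,"linear":[-0.34,0.0,0.05],"roll":0},
  {"jaw":-0.58,"linear":[-0.34,0,0.12],"roll":0},
  {"jaw":-0.58,"linear":[-0.34,0,0.12],"roll":0},
  {"jaw":-0.58,"linear":[-0.34,0,0.12],"roll":0},
])

```text
t: 25.42
tool_pos: [0.5068, -0.231, 0.1965]
orientation: [1.207, 1.21, -1.21]
force: [-0.8, 0.4, -0.6]
opening: 0.0734
```

Run:
```python
from h import *
print(read_state()["force"])
w,K,Rw,o=cam("wrist");np.savez("f.npz",p=w,K=K,Rw=Rw,o=o)
print("saucer centre/lid top pred px*(400/560)",proj(K,Rw,o,[.506,-.159,.016])/1.4,proj(K,Rw,o,[.506,-.159,.033])/1.4)
p=cam("scene")[0]
cv2.imwrite("pics/fin.png",np.hstack([cv2.resize(w,(400,300)),cv2.resize(p[150:300,220:420],(400,300))]))
```

```text
[-0.82208936  0.39180927 -0.5578672 ]
saucer centre/lid top pred px*(400/560) [201.98086857  79.57724271] [201.92280435  79.89017137]
```

View pics/fin.png

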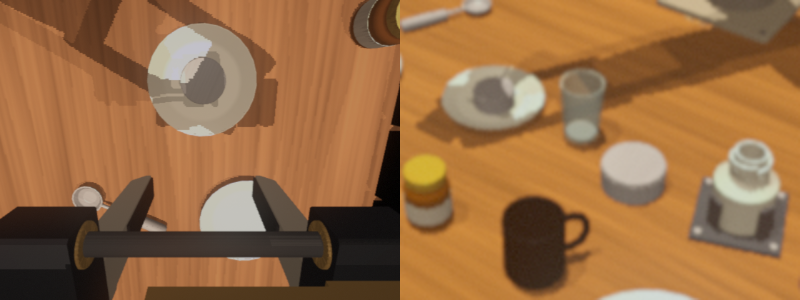

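The lid stands flat at (204,80) in the wrist view, and the saucer's outline is centred at (202,80), so they agree within 1–2 mm. In the scene crop the tumbler, mug and honey jar stand upright in place and the jar is open. I hand the job in.

```bash
python3 -c "
from plant import *
print(close_job())"
```

```text
the job is handed in; nothing more can be done
None
```

The jar is open. I turned the steel lid about 252° anticlockwise in one grip, lifted it straight off, and lowered it mouth-down onto the left-hand saucer. I handed the job in at about 25.5 s.

**Last checks**
- **Lid and saucer:** in the final wrist picture the lid stands flat, within about 2 mm of the saucer's centre. It touched down where I expected, and I released it under about 6 N of contact force.
- **Other things:** in the final scene picture the tumbler, mug and honey jar stand upright and look unmoved. I judged this by eye and did not measure their positions again. The gripper was empty and clear of everything.

**What failed or disagreed**
- **First grasp missed:** the jaws closed just above the lid, because the real fingertips ended about 20 mm short of the reported TCP. I saw this in the side and scene views, went 21 mm lower, and the second grasp held at 63.8 mm. The touchdown height agreed with this correction.
- **Saucer position:** the fixed cameras and the wrist camera differed by about 6 mm, so I used the wrist value.
- **Picture count:** I viewed 12 pictures against the planned 8.

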